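Put the steel combs away in their trays

ROBOT

A 7-joint arm with a two-finger parallel gripper is mounted at the origin on the work surface. World frame = base frame: x ahead of the robot, y to its left, z up, the work surface at z = 0. Lengths are in mm, angles in rad, forces in N, time in s.
With the tool pointing down it reaches from about 425 to 875 mm from the base axis. Payload 9.9 kg.
Tool frame: the origin (TCP) lies between the finger pads; the fingertips stand 19 mm ahead of it and the grasp point (between the pads) is the TCP; z points along the fingers, y is the line along which they close (so a half turn about z gives the same grasp; the last joint's range is limited). The gripper opens to 85 mm and grips with 20 to 120 N. Pads are 22 mm wide; open, the fingers measure 114 mm over their backs; the gripper's body (76 mm by 85 mm) begins 54 mm behind the grasp point. The pads swing forward as they close: fully open they stand 13 mm farther back than shut.
Start: joints at [1.226, 0.576, 0.025, 1.437, -0.015, 1.129, -0.057], TCP at [174.056, -652.177, 250.289] pointing down, gripper open.
Joint ranges: [-2.76, 2.76], [-0.34, 2.15], [-1.52, 1.57], [0.19, 2.46], [-1.09, 4.23], [0.17, 1.99], [-2.82, 2.82]. Speed limits (rad/s): [2.22, 2.22, 3.01, 3.01, 3.14, 3.14, 3.14].

INTERFACE

Orientations are given as a rotation vector (axis times angle).
In Python, from cell import robot gives the robot as it stands.
- The arm moves only by the tool step_arm, never from a script. Its argument "increments" is one flat list of numbers, 7 for each row, row after row: the opening, from -1 (shut) to 1 (fully open), then the shift along the world's x, y, z in units of 20 cm (1.0 is 20 cm), then the turn, a rotation vector about the world's x, y, z in units of 60 degrees (1.0 is 60 degrees). A call has 1 to 5 rows; each row shifts and turns the commanded pose from where the row before left it; what a row does not reach is not made up. A row lasts 1/8 s, in which the tool goes at most 62.5 mm and 10.7 degrees, less where a joint would pass 70% of its speed; a pose out of reach is approached as far as the arm can. A call with a number of a shift or a turn outside -1 to 1 is refused whole. A call with a gripper value outside its range is refused whole. The fingers move at their own pace and stop on an object; "squeeze" is the grip in N (left out, the last holds). Time passes only in rows, so rows that do not move let the fingers close. It gives the time, the measured TCP pose, the force, the opening and the grip force at its end, in the units of the state.
- robot.read_state(): the state, without advancing time (a new reading comes with each control period).
- robot.capture(name): name is "scene" or "top"; returns the picture (480x640x3 uint8, red, green, blue); there is no depth.
- robot.get_calibration(name): a dict with "fx", "fy", "cx", "cy" (pixels), "extrinsics" (4x4, takes a point from world to camera coordinates). Camera axes: x right, y down, z forward; pixel columns grow to the right and rows downward; lengths in mm; the calibration is good to about 2 mm. A picture is of the moment at which its call begins. get_calibration takes no time and is no camera call.
- robot.job_done(): hands the job in; it is judged then, once.
The state is a dict: "t": time; "joints": joint angles; "qd": joint speeds; "joint_efforts": joint torques, N m; "ee_pos": TCP position; "tool_rot": TCP orientation; "contact_force": force on the tool from outside, world axes, zero at the start; "moment": the same for the moment, N m; "width": finger opening in mm; "finger_force": force on a finger pad.
Only numpy, scipy, OpenCV 4.12 (cv2) and the standard library are available. Lean on these libraries where they do the work, as an engineer would, in place of code of your own. Each camera call takes 0.05 s, during which the arm holds its last target. There are 200 camera calls.

TASK

Put each of the three steel combs into the wooden tray made for its length: the short comb in the short tray, the medium in the medium and the long in the long, each lying flat on its tray's floor inside the walls. Leave the two brushes and the treat jar where they are.

Things in the scene. Friction and masses are not known exactly. Their poses are not given: they have to be found in the camera images.
- comb_short: The short one of three steel combs, lying flat: 100 x 34 x 12 mm, under 0.16 kg. Origin: centre of its underside. x along its length, z up, +y towards the solid spine (12 mm square bar), teeth to -y. The row of teeth is 7 mm thick, 2.5 to 9.5 mm above the underside. Grip it from above across its middle (fingers closing along y, 34 mm), tips near the table.
- tray_short: The short one of three shallow pale wooden trays, for the short comb; fixed. Outside 128 x 62 mm, inside 120 x 54 mm, floor 4 mm above the table, rim 14 mm above the table. Both long walls have a 76 mm gap in the middle for the fingers. Origin: centre of its underside, on the table; x along its length, z up.
- comb_medium: The medium one of three steel combs, lying flat: 140 x 34 x 12 mm, under 0.16 kg. Origin: centre of its underside. x along its length, z up, +y towards the solid spine (12 mm square bar), teeth to -y. The row of teeth is 7 mm thick, 2.5 to 9.5 mm above the underside. Grip it from above across its middle (fingers closing along y, 34 mm), tips near the table.
- tray_medium: The medium one of three shallow pale wooden trays, for the medium comb; fixed. Outside 168 x 62 mm, inside 160 x 54 mm, floor 4 mm above the table, rim 14 mm above the table. Both long walls have a 76 mm gap in the middle for the fingers. Origin: centre of its underside, on the table; x along its length, z up.
- comb_long: The long one of three steel combs, lying flat: 180 x 34 x 12 mm, under 0.16 kg. Origin: centre of its underside. x along its length, z up, +y towards the solid spine (12 mm square bar), teeth to -y. The row of teeth is 7 mm thick, 2.5 to 9.5 mm above the underside. Grip it from above across its middle (fingers closing along y, 34 mm), tips near the table.
- tray_long: The long one of three shallow pale wooden trays, for the long comb; fixed. Outside 208 x 62 mm, inside 200 x 54 mm, floor 4 mm above the table, rim 14 mm above the table. Both long walls have a 76 mm gap in the middle for the fingers. Origin: centre of its underside, on the table; x along its length, z up.
- slicker_brush: Bystander: blue plastic slicker brush with handle, about 195 mm long (y: -102 to +93 mm from the origin, handle towards -y), 52 mm wide, 33 mm high, lying bristles down beyond the trays. Origin on the table under its neck; z up.
- curry_brush: Bystander: round grey silicone curry brush, 84 mm across, 53 mm high with a loop handle on top. Origin: centre of its underside, z up.
- treat_jar: Bystander: closed glass treat jar with a steel lid, 90 mm across, 125 mm high. Origin: centre of its underside, z up.
Things that resemble listed ones, but are neither listed nor needed, are in the scene too. What is shaped like the comb_short but green is not meant.

How it is judged:
By the outcome, as a careful person would: the job done as asked, in the order asked, and still so for the second after the job is handed in, with the robot touching nothing.
It also fails if it takes over 77 s, if anything falls off the work surface, if the arm or the gripper's body presses on something with over 40 N, if the wrist force passes 120 N, or if a joint passes its speed limit or range.

## Working session

There is one attempt and no reset: what is moved stays moved. The work goes in short steps, Python scripts to look and compute and a tool call to move; the robot and the scene stay as the last step left them, time stands still between calls to the robot, and variables do not carry over. Pictures are saved under pics/ and viewed, at most 14 in all, crops included, and the job is handed in when it is done.

Besides the shell and the picture viewer there is one more tool, called by a JSON object that holds its "api" and its "payload". step_arm: Moves the arm, as the interface text tells. Its arguments: {"type":"object","properties":{"increments":{"type":"array","items":{"type":"number"}},"squeeze":{"type":"number"}},"required":["increments"]}

```bash
mkdir -p pics
python3 - <<'E'
from cell import robot
import cv2
for n in("top","scene"):
    im=robot.capture(n); cv2.imwrite(f"pics/{n}0.png",im[:,:,::-1]); c=robot.get_calibration(n); print(n,c)
s=robot.read_state(); print(s)
E
```

```text
top {'fx': 486.48228063306703, 'fy': 486.48228063306703, 'cx': 323.087576176705, 'cy': 237.0736714151033, 'extrinsics': array([[-3.41309128e-03, -9.99992715e-01, -1.70907489e-03,
         1.17767994e+01],
       [-9.98246746e-01,  3.50811482e-03, -5.90857644e-02,
         5.28786659e+02],
       [ 5.90913296e-02,  1.50441334e-03, -9.98251447e-01,
         9.40601460e+02],
       [ 0.00000000e+00,  0.00000000e+00,  0.00000000e+00,
         1.00000000e+00]])}
scene {'fx': 487.59137089964116, 'fy': 487.59137089964116, 'cx': 323.66467592421054, 'cy': 239.8249568809191, 'extrinsics': array([[ 8.03643760e-01,  5.95107875e-01,  1.82304779e-03,
        -4.23059330e+02],
       [ 4.31845356e-01, -5.81058034e-01, -6.89841394e-01,
        -2.01234792e+02],
       [-4.09470750e-01,  5.55174007e-01, -7.23958236e-01,
         1.25220162e+03],
       [ 0.00000000e+00,  0.00000000e+00,  0.00000000e+00,
         1.00000000e+00]])}
{'t': 0.1, 'joints': array([ 1.22622517,  0.57644471,  0.0248389 ,  1.43780163, -0.01498242,
        1.12899898, -0.0564948 ]), 'qd': array([-0.00051023, -0.00164328, -0.00228494, -0.0008343 ,  0.000157  ,
        0.00037148,  0.00075612]), 'joint_efforts': array([ 6.44472093e-03, -7.67306471e+01,  2.25822173e+00, -2.86608177e+01,
        1.58878556e-02,  8.61461973e-03,  4.47185073e-05]), 'ee_pos': array([ 173.94660033, -651.82335846,  249.53881179]), 'tool_rot': array([-3.11348571e+00, -4.08353173e-01,  4.32995148e-04]), 'contact_force': array([ 0.12885618, -0.74340745,  0.25544923]), 'moment': array([-0.00685088,  0.00720559,  0.00722185]), 'finger_force': 0.0, 'width': 85.40569275440568}
```

View pics/top0.png

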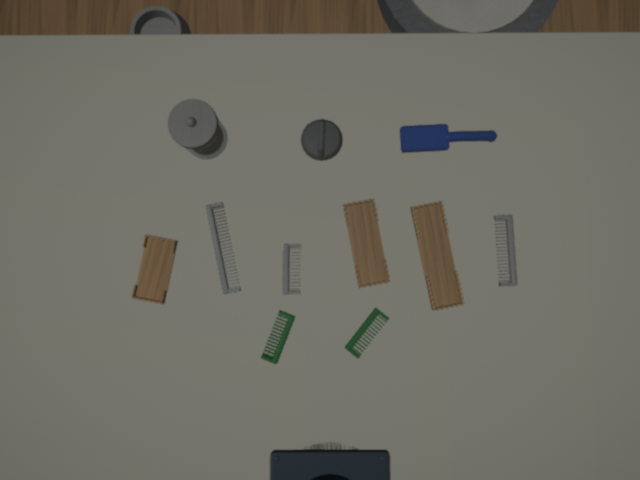

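View pics/scene0.png

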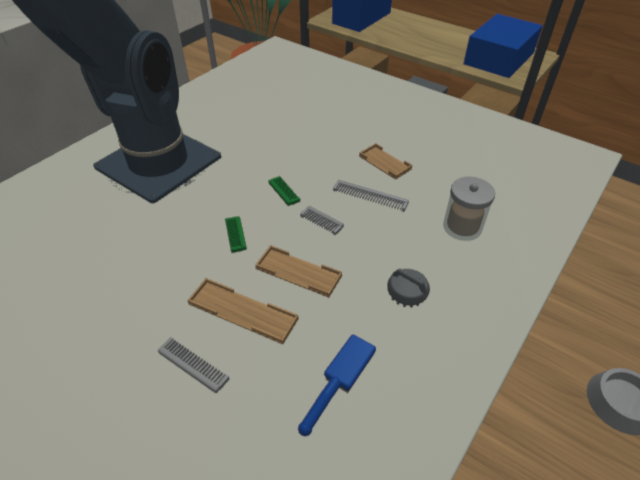

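The top view shows the trays (wood) at about (155,269) short, (366,243) medium and (437,255) long. The steel combs are at (224,248) long, (292,269) short and (506,250) medium. The green combs at (278,337) and (367,333) are decoys.

```bash
cat > h.py <<'E'
from cell import robot
import cv2,numpy as np
def ray(n,uv,z):
    c=robot.get_calibration(n);E=c["extrinsics"];R,t=E[:3,:3],E[:3,3]
    uv=np.atleast_2d(uv).astype(float)
    d=np.c_[(uv[:,0]-c["cx"])/c["fx"],(uv[:,1]-c["cy"])/c["fy"],np.ones(len(uv))]@R
    o=-R.T@t
    return (o+d*((z-o[2])/d[:,2])[:,None])[:,:2]
T={'top':dict(tray_s=(155,269),tray_m=(366,243),tray_l=(437,255),comb_l=(224,248),comb_s=(292,269),comb_m=(506,250)),
'scene':dict(tray_s=(385,161),tray_m=(298,270),tray_l=(243,310),comb_l=(371,195),comb_s=(322,219),comb_m=(194,364))}
def find(n,im,seeds=None,only=None):
    lab=cv2.cvtColor(im,cv2.COLOR_RGB2LAB).astype(float)
    bg=cv2.medianBlur(cv2.resize(im,(160,120)),31); bg=cv2.cvtColor(cv2.resize(bg,(640,480)),cv2.COLOR_RGB2LAB).astype(float)
    m=(np.linalg.norm(lab-bg,axis=2)>11).astype(np.uint8)
    m=cv2.morphologyEx(m,cv2.MORPH_CLOSE,np.ones((3,3)))
    k,L,st,ce=cv2.connectedComponentsWithStats(m)
    out={}
    for nm,p in (seeds or T[n]).items():
        if only and nm not in only: continue
        i=min((i for i in range(1,k) if st[i,4]>60),key=lambda i:np.hypot(*(ce[i]-p)))
        v,u=np.nonzero(L==i)
        z=14 if 'tray' in nm else 11
        q=np.r_[tuple(np.c_[u+a,v+b] for a in(-.5,.5) for b in(-.5,.5))]
        P=ray(n,q,z)
        (c,s,a)=cv2.minAreaRect(P.astype(np.float32))
        if s[0]<s[1]: a+=90; s=s[::-1]
        a=(a+90)%180-90
        out[nm]=(np.round(c,1),np.round(s,1),round(a,1)); print(n,nm,*out[nm])
    return out
E
python3 - <<'E'
from h import *
for n in("top","scene"): find(n,robot.capture(n))
s=robot.read_state(); from scipy.spatial.transform import Rotation as Ro
print(Ro.from_rotvec(s['tool_rot']).as_matrix().round(3))
E
```

```text
top tray_s [467.9 340.8] [132.5  69.9] -11.0
top tray_m [518.  -74.2] [173.   67.5] 10.4
top tray_l [ 493.  -212.7] [212.7  69.4] 11.1
top comb_l [509.6 207.6] [184.7  38.2] 11.8
top comb_s [467.6  73.3] [102.1  37.4] -0.0
top comb_m [ 502.4 -349.3] [144.8  41.2] 2.8
scene tray_s [471.3 334.3] [146.5  84.6] -11.1
scene tray_m [520.4 -80. ] [177.7  77.4] 10.4
scene tray_l [ 495.8 -218.4] [217.7  73.9] 11.4
scene comb_l [510.7 202.8] [187.5  51.8] 11.9
scene comb_s [469.9  67.5] [112.3  48.8] -0.9
scene comb_m [ 505.  -352.8] [148.9  40.1] 2.5
[[ 0.966  0.258 -0.   ]
 [ 0.258 -0.966  0.001]
 [-0.    -0.001 -1.   ]]
```

{"api": "step_arm", "payload": {"increments": [1, 0.2, 0.22, -0.05, 0, 0, -0.05, 1, 0.2, 0.22, -0.05, 0, 0, -0.05, 1, 0.2, 0.22, -0.05, 0, 0, -0.05, 1, 0.2, 0.22, -0.05, 0, 0, -0.05, 1, 0.2, 0.22, -0.05, 0, 0, -0.05], "squeeze": 60}}

```text
t: 0.82
ee_pos: [375.2, -430.7, 200.0]
tool_rot: [3.141, -0.005, 0.0]
contact_force: [0.5, 0.3, -0.4]
width: 85.2
finger_force: 0.0
```

{"api": "step_arm", "payload": {"increments": [1, 0.1, 0.28, -0.05, 0, 0, 0, 1, 0.1, 0.28, -0.05, 0, 0, 0, 1, 0.1, 0.28, -0.05, 0, 0, 0, 1, 0.1, 0.28, -0.05, 0, 0, 0, 1, 0.1, 0.28, -0.05, 0, 0, 0]}}

```text
t: 1.45
ee_pos: [474.6, -150.4, 150.1]
tool_rot: [3.141, -0.002, 0.001]
contact_force: [1.4, 0.4, 0.2]
width: 85.2
finger_force: 0.0
```

{"api": "step_arm", "payload": {"increments": [1, 0, 0.22, -0.05, 0, 0, 0, 1, 0, 0.22, -0.05, 0, 0, 0, 1, 0, 0.22, -0.05, 0, 0, 0, 1, -0.03, 0.22, -0.05, 0, 0, 0, 1, 0, 0.22, -0.05, 0, 0, 0]}}

```text
t: 2.08
ee_pos: [467.6, 69.2, 100.0]
tool_rot: [3.142, -0.002, -0.0]
contact_force: [0.7, -0.1, 0.6]
width: 85.4
finger_force: 0.0
```

{"api": "step_arm", "payload": {"increments": [1, 0, 0.02, -0.15, 0, 0, 0, 1, 0, 0, -0.15, 0, 0, 0, 1, 0, 0, -0.06, 0, 0, 0, 1, 0, 0, -0.03, 0, 0, 0, -1, 0, 0, 0, 0, 0, 0]}}

```text
t: 2.7
ee_pos: [468.3, 71.6, 22.6]
tool_rot: [-3.142, 0.002, -0.0]
contact_force: [0.4, -0.5, -0.5]
width: 69.6
finger_force: 0.0
```

{"api": "step_arm", "payload": {"increments": [-1, 0, 0, 0, 0, 0, 0, -1, 0, 0, 0, 0, 0, 0, -1, 0, 0, 0, 0, 0, 0, -1, 0, 0, 0, 0, 0, 0, -1, 0, 0, 0, 0, 0, 0]}}

```text
t: 3.32
ee_pos: [468.5, 72.0, 23.3]
tool_rot: [-3.141, 0.002, -0.002]
contact_force: [-2.3, -0.1, 11.1]
width: 31.7
finger_force: 58.6
```

{"api": "step_arm", "payload": {"increments": [-1, 0, 0, 0, 0, 0, 0, -1, 0, 0, 0.1, 0, 0, 0, -1, 0, 0, 0.2, 0, 0, 0, -1, 0, 0, 0.1, 0, 0, 0]}}

```text
t: 3.82
ee_pos: [468.6, 71.9, 104.3]
tool_rot: [-3.141, 0.002, -0.003]
contact_force: [-0.2, -0.3, -0.9]
width: 31.7
finger_force: 60.2
```

Run:
```python
from h import *
im=robot.capture("scene"); cv2.imwrite("pics/s1.png",cv2.resize(im[110:290,220:460,::-1],(720,540)))
```

```text
(no output)
```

View pics/s1.png

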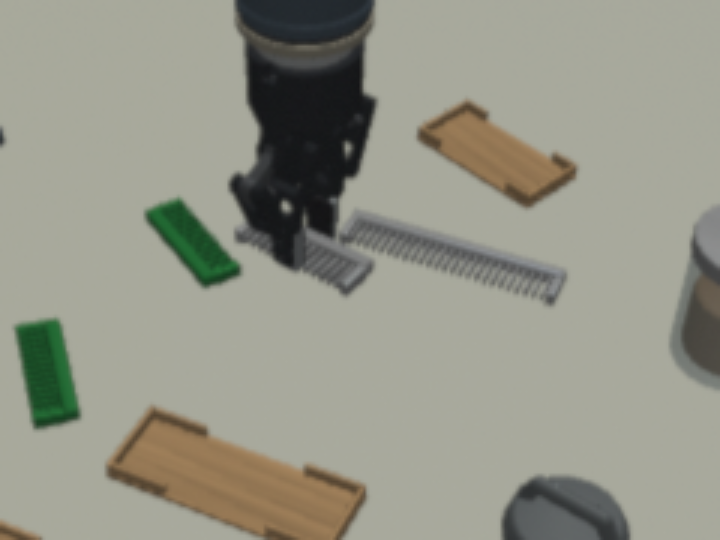

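The short comb is held level. Next, over to the short tray.

{"api": "step_arm", "payload": {"increments": [-1, 0, 0.27, 0, 0, 0, -0.037, -1, 0, 0.27, 0, 0, 0, -0.037, -1, 0, 0.27, 0, 0, 0, -0.037, -1, 0, 0.27, 0, 0, 0, -0.037, -1, 0, 0.27, 0, 0, 0, -0.037]}}

```text
t: 4.5
ee_pos: [467.7, 343.5, 102.2]
tool_rot: [3.126, -0.307, 0.0]
contact_force: [1.4, 0.1, -0.2]
width: 31.9
finger_force: 60.2
```

{"api": "step_arm", "payload": {"increments": [-1, 0, 0, -0.1, 0, 0, 0, -1, 0, 0, -0.1, 0, 0, 0]}}

```text
t: 4.75
ee_pos: [467.6, 342.8, 61.6]
tool_rot: [-3.127, 0.302, -0.0]
contact_force: [-0.3, 0.2, -1.1]
width: 31.7
finger_force: 60.2
```

Run:
```python
from h import *
im=robot.capture("top"); cv2.imwrite("pics/t1.png",cv2.resize(im[190:350,90:250,::-1],(600,600)))
```

```text
(no output)
```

View pics/t1.png

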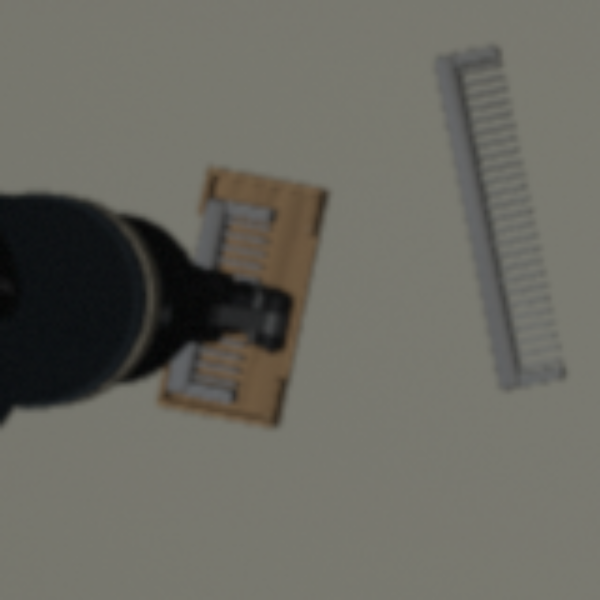

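The comb is parallel to the tray and, allowing for parallax, centred over it. I'll lower it.

{"api": "step_arm", "payload": {"increments": [-1, 0, 0, -0.1, 0, 0, 0, -1, 0, 0, -0.05, 0, 0, 0, -1, 0, 0, -0.015, 0, 0, 0, -1, 0, 0, 0, 0, 0, 0]}}

```text
t: 5.3
ee_pos: [468.2, 341.8, 29.6]
tool_rot: [-3.126, 0.306, -0.0]
contact_force: [-0.1, 0.7, 0.4]
width: 31.4
finger_force: 60.2
```

{"api": "step_arm", "payload": {"increments": [-1, 0, 0, -0.01, 0, 0, 0, -1, 0, 0, 0, 0, 0, 0, 0.3, 0, 0, 0, 0, 0, 0, 0.3, 0, 0, 0, 0, 0, 0, 0.3, 0, 0, 0, 0, 0, 0]}}

```text
t: 5.92
ee_pos: [468.1, 341.9, 27.4]
tool_rot: [-3.127, 0.305, -0.0]
contact_force: [-0.5, 0.5, 0.1]
width: 55.5
finger_force: 0.0
```

{"api": "step_arm", "payload": {"increments": [0.3, 0, 0, 0.02, 0, 0, 0, 0.3, 0, 0, 0.1, 0, 0, 0, 0.3, 0, 0, 0.25, 0, 0, 0, 1, -0.1, -0.25, 0.1, 0, 0, 0, 1, 0, -0.3, 0, 0, 0, 0]}}

```text
t: 6.55
ee_pos: [447.6, 232.2, 123.1]
tool_rot: [-3.125, 0.3, -0.003]
contact_force: [1.1, -1.1, 0.3]
width: 85.1
finger_force: 0.0
```

Run:
```python
from h import *
im=robot.capture("top"); cv2.imwrite("pics/t2.png",im[:,:,::-1])
```

```text
(no output)
```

View pics/t2.png

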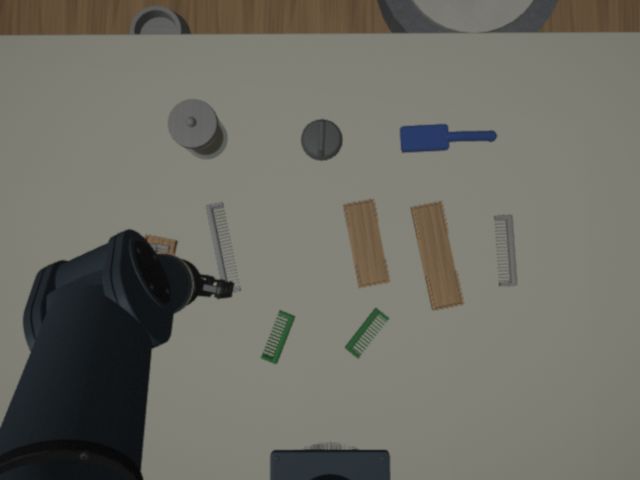

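The arm covers the short tray for now, so I'll check it later. Next is the medium comb.

{"api": "step_arm", "payload": {"increments": [1, 0.03, -0.29, 0, 0, 0, 0.023, 1, 0.03, -0.29, 0, 0, 0, 0.023, 1, 0.03, -0.29, 0, 0, 0, 0.023, 1, 0.03, -0.29, 0, 0, 0, 0.023, 1, 0.03, -0.29, 0, 0, 0, 0.023]}}

```text
t: 7.22
ee_pos: [478.3, -59.9, 121.6]
tool_rot: [-3.139, 0.115, -0.001]
contact_force: [1.4, 0.3, -0.8]
width: 85.3
finger_force: 0.0
```

{"api": "step_arm", "payload": {"increments": [1, 0.03, -0.29, 0, 0, 0, 0.023, 1, 0.03, -0.29, 0, 0, 0, 0.023, 1, 0.03, -0.29, 0, 0, 0, 0.023, 1, 0.03, -0.29, 0, 0, 0, 0.023, 1, 0.0, -0.27, 0, 0, 0, 0.023]}}

```text
t: 7.85
ee_pos: [502.4, -346.3, 121.5]
tool_rot: [3.14, 0.073, 0.001]
contact_force: [1.3, 0.3, 0.3]
width: 85.3
finger_force: 0.0
```

Run:
```python
from h import *
im=robot.capture("top"); cv2.imwrite("pics/t3.png",cv2.resize(im[200:340,90:290,::-1],(800,560)))
find("top",im,only=["comb_l","tray_m","tray_l"])
find("top",im,seeds=dict(curry=(322,139),brush=(438,138)))
```

```text
top tray_m [518.  -74.2] [173.   67.5] 10.4
top tray_l [ 492.6 -212.9] [212.   69.1] 11.1
top comb_l [509.2 207.8] [184.   37.8] 11.8
top curry [724.6  13.5] [89.2 86. ] -0.3
top brush [ 729.5 -240.4] [198.1  59.2] -87.2
```

View pics/t3.png

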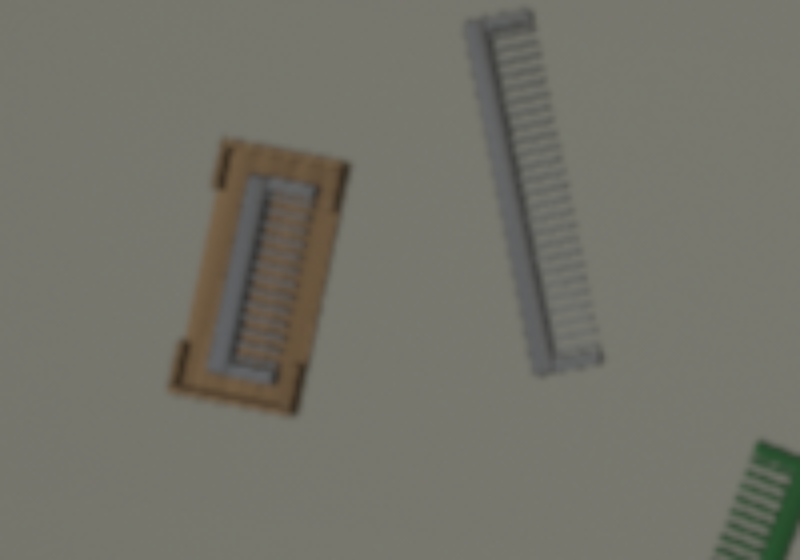

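The short comb sits flat and centred inside its tray. Descending on the medium comb.

{"api": "step_arm", "payload": {"increments": [1, 0, -0.02, -0.2, 0, 0, 0, 1, 0, 0, -0.2, 0, 0, 0, 1, 0, 0, -0.06, 0, 0, 0, 1, 0, 0, -0.03, 0, 0, 0, -1, 0, 0, 0, 0, 0, 0]}}

```text
t: 8.52
ee_pos: [502.6, -348.3, 24.1]
tool_rot: [3.14, 0.073, 0.001]
contact_force: [-0.7, -0.3, 0.0]
width: 70.1
finger_force: 0.0
```

{"api": "step_arm", "payload": {"increments": [-1, 0, 0, 0, 0, 0, 0, -1, 0, 0, 0, 0, 0, 0, -1, 0, 0, 0, 0, 0, 0, -1, 0, 0, 0, 0, 0, 0, -1, 0, 0, 0, 0, 0, 0]}}

```text
t: 9.15
ee_pos: [502.6, -348.6, 24.6]
tool_rot: [3.14, 0.072, 0.002]
contact_force: [-1.1, 0.8, 7.7]
width: 31.9
finger_force: 58.8
```

{"api": "step_arm", "payload": {"increments": [-1, 0, 0, 0, 0, 0, 0, -1, 0, 0, 0.1, 0, 0, 0, -1, 0, 0, 0.2, 0, 0, 0, -1, 0, 0, 0.1, 0, 0, 0]}}

```text
t: 9.65
ee_pos: [502.7, -348.7, 105.6]
tool_rot: [3.139, 0.072, 0.003]
contact_force: [0.3, 0.0, -1.3]
width: 31.8
finger_force: 59.6
```

Run:
```python
from h import *
im=robot.capture("scene"); cv2.imwrite("pics/s2.png",cv2.resize(im[230:410,100:340,::-1],(720,540)))
```

```text
(no output)
```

View pics/s2.png

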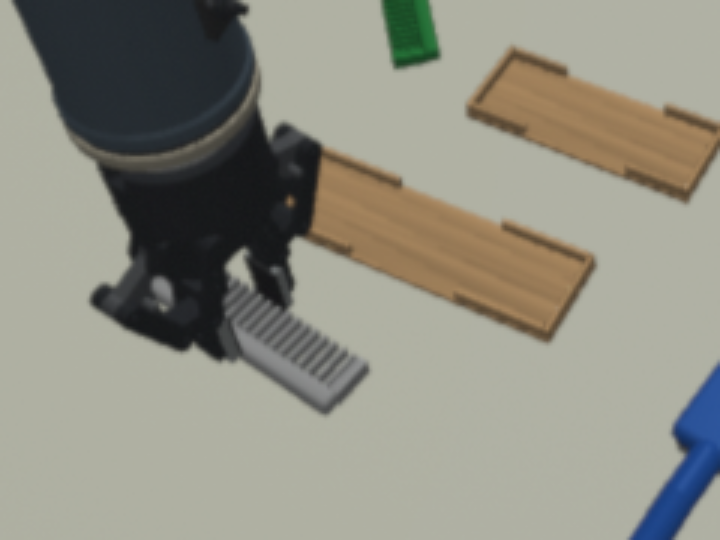

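The medium comb is held level.

{"api": "step_arm", "payload": {"increments": [-1, 0.015, 0.274, 0, 0, 0, 0.026, -1, 0.015, 0.274, 0, 0, 0, 0.026, -1, 0.015, 0.274, 0, 0, 0, 0.026, -1, 0.015, 0.274, 0, 0, 0, 0.026, -1, 0.015, 0.274, 0, 0, 0, 0.026]}}

```text
t: 10.32
ee_pos: [517.0, -72.5, 103.3]
tool_rot: [3.128, 0.287, 0.001]
contact_force: [0.2, -0.3, -0.6]
width: 31.3
finger_force: 59.7
```

{"api": "step_arm", "payload": {"increments": [-1, 0, 0, -0.1, 0, 0, 0, -1, 0, 0, -0.1, 0, 0, 0, -1, 0, 0, 0, 0, 0, 0]}}

```text
t: 10.7
ee_pos: [516.1, -73.9, 62.2]
tool_rot: [-3.128, -0.286, 0.004]
contact_force: [0.3, -0.8, -0.8]
width: 31.6
finger_force: 59.7
```

{"api": "step_arm", "payload": {"increments": [-1, 0.01, 0, -0.1, 0, 0, 0, -1, 0, 0, -0.05, 0, 0, 0, -1, 0, 0, -0.015, 0, 0, 0, -1, 0, 0, 0, 0, 0, 0]}}

```text
t: 11.2
ee_pos: [519.1, -74.3, 30.6]
tool_rot: [3.129, 0.285, 0.0]
contact_force: [-0.6, 0.2, -0.7]
width: 31.6
finger_force: 59.7
```

{"api": "step_arm", "payload": {"increments": [-1, 0, 0, -0.01, 0, 0, 0, -1, 0, 0, 0, 0, 0, 0, 0.3, 0, 0, 0, 0, 0, 0, 0.3, 0, 0, 0, 0, 0, 0, 0.3, 0, 0, 0, 0, 0, 0]}}

```text
t: 11.82
ee_pos: [519.0, -74.1, 28.3]
tool_rot: [-3.129, -0.286, 0.0]
contact_force: [-0.1, 0.2, -0.2]
width: 55.7
finger_force: 0.0
```

{"api": "step_arm", "payload": {"increments": [0.3, 0, 0, 0.02, 0, 0, 0, 0.3, 0, 0, 0.1, 0, 0, 0, 0.3, 0, 0, 0.26, 0, 0, 0, 1, -0.03, 0.27, 0, 0, 0, 0.023, 1, 0, 0.28, 0, 0, 0, 0]}}

```text
t: 12.45
ee_pos: [513.2, 36.3, 105.4]
tool_rot: [3.125, 0.32, 0.003]
contact_force: [0.9, 0.4, -0.7]
width: 85.4
finger_force: 0.0
```

{"api": "step_arm", "payload": {"increments": [1, -0.02, 0.28, 0, 0, 0, 0, 1, 0, 0.28, 0, 0, 0, 0, 1, 0, 0.28, 0, 0, 0, 0, 1, 0, 0, 0, 0, 0, 0]}}

```text
t: 12.95
ee_pos: [508.2, 209.8, 104.4]
tool_rot: [-3.121, -0.336, -0.001]
contact_force: [-0.3, -1.3, -0.7]
width: 85.2
finger_force: 0.0
```

Run:
```python
from h import *
im=robot.capture("top"); cv2.imwrite("pics/t4.png",cv2.resize(im[180:330,320:520,::-1],(800,600)))
```

```text
(no output)
```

View pics/t4.png

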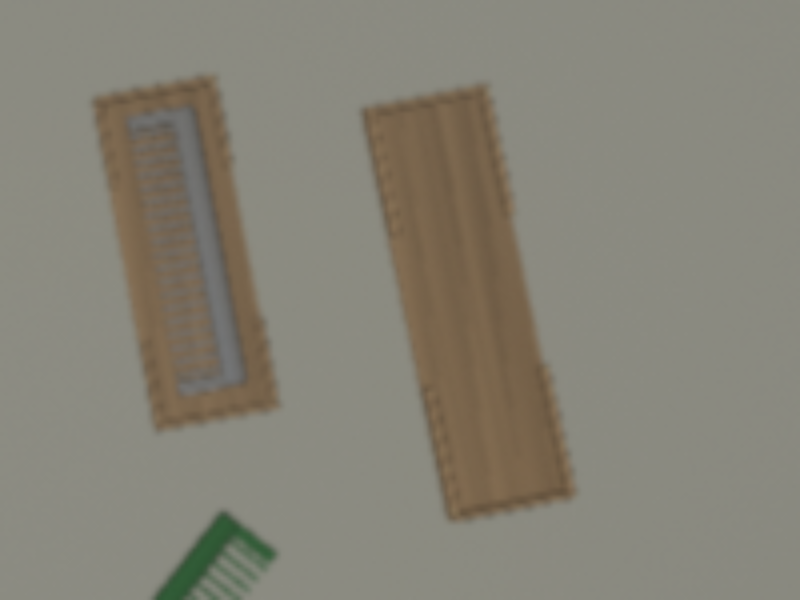

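The medium comb lies inside its tray. Now gripping the long one.

{"api": "step_arm", "payload": {"increments": [1, 0.005, -0.005, -0.2, 0, 0, -0.008, 1, 0, 0, -0.12, 0, 0, 0, 1, 0, 0, -0.06, 0, 0, 0, 1, 0, 0, -0.027, 0, 0, 0, -1, 0, 0, 0, 0, 0, 0]}}

```text
t: 13.62
ee_pos: [510.3, 202.5, 23.2]
tool_rot: [-3.126, -0.31, -0.001]
contact_force: [0.1, 0.8, -0.3]
width: 70.1
finger_force: 0.0
```

{"api": "step_arm", "payload": {"increments": [-1, 0, 0, 0, 0, 0, 0, -1, 0, 0, 0, 0, 0, 0, -1, 0, 0, 0, 0, 0, 0, -1, 0, 0, 0, 0, 0, 0, -1, 0, 0, 0, 0, 0, 0]}}

```text
t: 14.25
ee_pos: [510.5, 203.5, 24.0]
tool_rot: [-3.125, -0.311, -0.002]
contact_force: [-2.2, 0.4, 9.5]
width: 31.9
finger_force: 58.8
```

{"api": "step_arm", "payload": {"increments": [-1, 0, 0, 0, 0, 0, 0, -1, 0, 0, 0.1, 0, 0, 0, -1, 0, 0, 0.2, 0, 0, 0, -1, 0, 0, 0.1, 0, 0, 0]}}

```text
t: 14.75
ee_pos: [510.5, 202.9, 104.9]
tool_rot: [-3.126, -0.31, -0.003]
contact_force: [0.1, -0.8, -1.2]
width: 31.5
finger_force: 60.1
```

Run:
```python
from h import *
im=robot.capture("scene"); cv2.imwrite("pics/s3.png",cv2.resize(im[80:260,250:490,::-1],(720,540)))
```

```text
(no output)
```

View pics/s3.png

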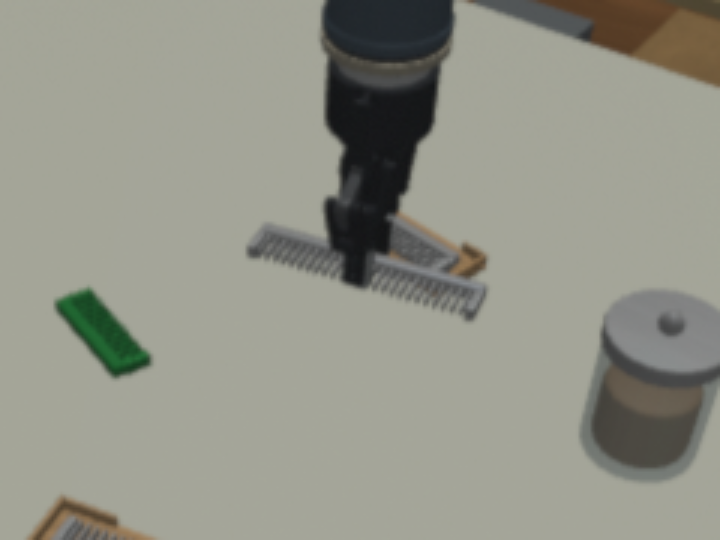

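The long comb is held level at its middle. Over to the long tray.

{"api": "step_arm", "payload": {"increments": [-1, -0.011, -0.26, 0, 0, 0, 0, -1, -0.011, -0.26, 0, 0, 0, 0, -1, -0.011, -0.26, 0, 0, 0, 0, -1, -0.011, -0.26, 0, 0, 0, 0, -1, -0.011, -0.26, 0, 0, 0, 0]}}

```text
t: 15.42
ee_pos: [498.7, -58.7, 102.6]
tool_rot: [-3.126, -0.311, 0.0]
contact_force: [1.6, 0.0, -1.0]
width: 31.9
finger_force: 60.1
```

{"api": "step_arm", "payload": {"increments": [-1, -0.011, -0.26, 0, 0, 0, 0, -1, -0.011, -0.26, 0, 0, 0, 0, -1, -0.011, -0.26, 0, 0, 0, 0, -1, 0, 0, -0.1, 0, 0, 0, -1, 0, 0, -0.1, 0, 0, 0]}}

```text
t: 16.05
ee_pos: [492.0, -214.2, 62.1]
tool_rot: [3.126, 0.307, 0.0]
contact_force: [-0.1, 0.6, -2.1]
width: 31.2
finger_force: 60.2
```

{"api": "step_arm", "payload": {"increments": [-1, 0, 0, 0, 0, 0, 0]}}

```text
t: 16.18
ee_pos: [491.3, -212.9, 61.5]
tool_rot: [-3.125, -0.31, 0.005]
contact_force: [0.2, -0.1, -0.4]
width: 31.7
finger_force: 60.1
```

{"api": "step_arm", "payload": {"increments": [-1, 0.007, -0.006, -0.1, 0, 0, 0, -1, 0, 0, -0.05, 0, 0, 0, -1, 0, 0, -0.015, 0, 0, 0, -1, 0, 0, 0, 0, 0, 0]}}

```text
t: 16.68
ee_pos: [493.9, -214.3, 30.2]
tool_rot: [3.126, 0.311, 0.0]
contact_force: [0.1, -0.2, -1.5]
width: 31.5
finger_force: 60.2
```

{"api": "step_arm", "payload": {"increments": [-1, 0, 0, -0.009, 0, 0, 0, -1, 0, 0, 0, 0, 0, 0, 0.3, 0, 0, 0, 0, 0, 0, 0.3, 0, 0, 0, 0, 0, 0, 0.3, 0, 0, 0, 0, 0, 0]}}

```text
t: 17.3
ee_pos: [493.9, -214.4, 28.2]
tool_rot: [3.126, 0.31, 0.0]
contact_force: [0.6, 0.4, -0.1]
width: 55.8
finger_force: 0.0
```

{"api": "step_arm", "payload": {"increments": [0.3, 0, 0, 0.02, 0, 0, 0, 0.3, 0, 0, 0.1, 0, 0, 0, 0.3, 0, 0, 0.26, 0, 0, 0, 1, 0, 0, 0.25, 0, 0, 0, 1, 0, -0.25, 0.1, 0, 0, 0]}}

```text
t: 17.92
ee_pos: [496.0, -261.5, 177.6]
tool_rot: [-3.125, -0.321, -0.007]
contact_force: [1.6, -0.7, -0.8]
width: 85.3
finger_force: 0.0
```

{"api": "step_arm", "payload": {"increments": [1, -0.05, -0.28, 0, 0, 0, 0, 1, -0.05, -0.28, 0, 0, 0, 0, 1, -0.05, -0.28, 0, 0, 0, 0, 1, -0.05, -0.28, 0, 0, 0, 0, 1, 0, 0, 0, 0, 0, 0]}}

```text
t: 18.55
ee_pos: [450.4, -493.7, 173.9]
tool_rot: [3.125, 0.299, -0.003]
contact_force: [-0.0, 1.1, 0.5]
width: 85.3
finger_force: 0.0
```

Run:
```python
from h import *
im=robot.capture("top"); cv2.imwrite("pics/t5.png",cv2.resize(im[90:330,120:520,::-1],(800,480),interpolation=cv2.INTER_CUBIC))
im=robot.capture("scene"); cv2.imwrite("pics/s5.png",im[:,:,::-1])
```

```text
(no output)
```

View pics/t5.png

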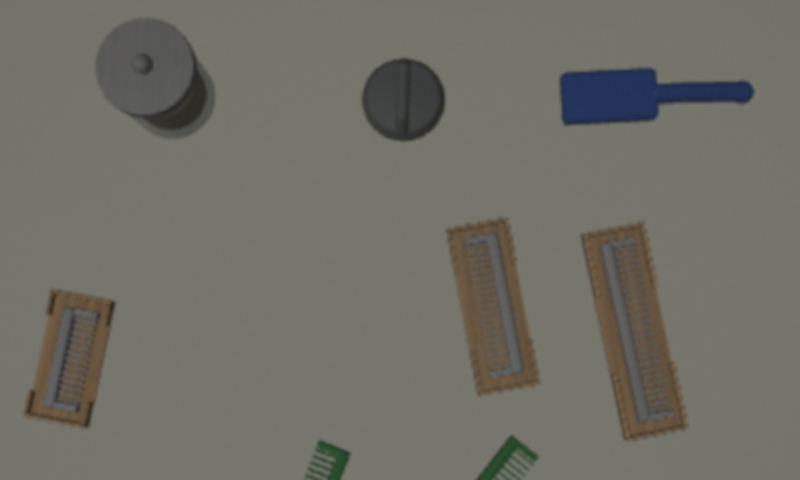

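View pics/s5.png

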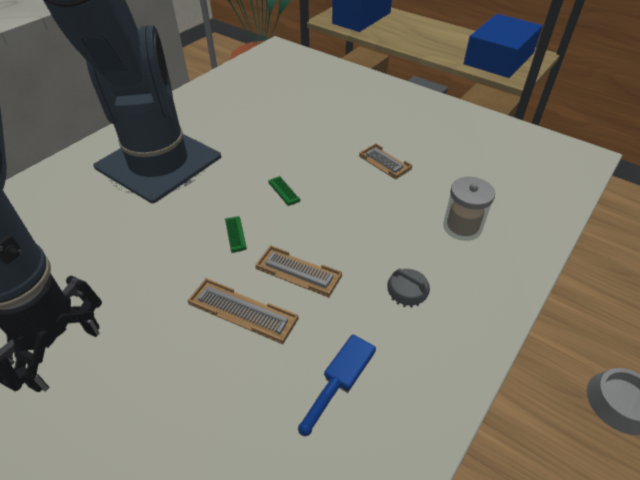

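All three combs lie flat inside their trays: short at (385,161), medium at (298,270) and long at (243,310) in the scene view. The bystanders look unmoved and the arm is clear.

```bash
python3 -c "
from cell import robot
print(robot.job_done())"
```

```text
the job is handed in; nothing more can be done
None
```

The short, medium and long combs each lie flat inside their matching trays, the brushes and jar were left where they were, and the job was handed in at about 19 s.

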